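# One turn of the stoppering press

### The arm

A 6-joint arm with a two-finger parallel gripper is mounted at the origin on the work surface. World frame = base frame: x ahead of the robot, y to its left, z up, the work surface at z = 0. Lengths are in m, angles in degrees, forces in N, time in s.
With the tool pointing down it reaches from about 0.25 to 0.725 m from the base axis. Payload 9.7 kg.
Tool frame: the origin (TCP) lies at the very end of the fingers, on their centre line; the grasp point (between the pads) lies 19 mm behind it (bot.grip_point_offset is the distance from the TCP to the grasp point, in m); y points along the fingers, x is the direction in which the jaws open and shut, and the axes are right-handed (so a half turn about y gives the same grasp; the last joint's range is limited). The gripper opens to 85 mm and grips with 20 to 120 N. Pads are 22 mm wide; open, the fingers measure 114 mm over their backs; the gripper's body (76 mm by 85 mm) begins 54 mm behind the grasp point. The pads swing forward as they close: fully open they stand 13 mm farther back than shut.
Start: joints at [-68.812, 4.979, 10.078, 95.1, 0, 90], TCP at [0.199, -0.513, 0.231] pointing down, gripper open.
Joint ranges: [-179.16, 179.16], [-48.56, 103.87], [-65.8, 70.77], [-126.05, 130.52], [-82.76, 87.17], [-180, 180]. Speed limits (degrees/s): [127.2, 127.2, 147.25, 180, 180, 180].

### API

Orientations are given as [roll, pitch, yaw] about the fixed x, y, z axes, in that order (R = Rz(yaw) Ry(pitch) Rx(roll)).
In Python, from workcell import bot gives the robot as it stands.
- The arm moves only by the shell command python3 -m inch 'ROWS' [FORCE]. ROWS is JSON, a list of rows, each a list of 3 entries, a list of its own where there are three numbers: the shift along the tool's x, y, z in mm, then the turn, a rotation vector about the tool's x, y, z in rad, then the finger opening in mm, from 0 to 85.4. In form: [[[x, y, z], [ax, ay, az], grip], ...]. A call has 1 to 20 rows; each row is the pose to reach, as a shift and turn from the pose measured when the call began, along the tool's axes at that moment; what a row does not reach only later rows make up. A row lasts 1/10 s, in which the tool goes at most 50 mm and 8.59 degrees, less where a joint would pass 70% of its speed; a pose out of reach is approached as far as the arm can. A call with a gripper value outside its range is refused whole. The fingers move at their own pace and stop on an object; FORCE is the grip in N (left out, the last holds). Time passes only in rows, so rows that repeat a pose let the fingers close. It gives the time, the measured TCP pose, the force and the opening at its end, in the units of the state.
- bot.get_obs(): the state, without advancing time (a new reading comes with each control period).
- bot.camera(name): name is "side" or "top" or "wrist"; returns a dict with "frame" (480x640x3 uint8, red, green, blue), "mtx" (3x3 intrinsics, pixels), "origin" and "orientation" of the camera in the world. Camera axes: x right, y down, z forward; pixel columns grow to the right and rows downward; lengths in m; the calibration is good to about 2 mm. A picture is of the moment at which its call begins. There is no depth.
- bot.job_done(): hands the job in, once; it reports no verdict.
Trained networks look in a picture, given as the dict that the camera call returned (one of the last four; its "shot" number tells which), for a name from the list of things; names that differ only in an ending like _2 or _b are one class to them, and where a whole thing is asked for, a point or a joint stands for the part that bears it (a point fixed in the world has none). Each returns a list of dicts, best first, with "confidence" (0 to 1); they miss things now and then, are a little off and sometimes report something else, mostly with a low value. They report only what shows in the picture. A call takes as long as a camera call.
- bot.search_frame(picture, name): "box" ([left, top, right, bottom] in pixels, round what is visible of it).
- bot.cut_out(picture, name): "region" (480x640 bool, what is visible of it) and "box" ([left, top, right, bottom] in pixels, round what is visible of it).
The state is a dict: "time": time; "q": joint angles; "qd": joint speeds; "joint_efforts": joint torques, N m; "ee_pos": TCP position; "tcp_rot": TCP orientation; "wrist_force": force on the tool from outside, world axes, zero at the start; "torque": the same for the moment, N m; "opening": finger opening in m.
Only numpy, scipy, OpenCV 4.12 (cv2) and the standard library are available. Lean on these libraries where they do the work, as an engineer would, in place of code of your own. Each camera call takes 0.05 s, during which the arm holds its last target. There are 200 camera calls.

### The job

Seat the stoppers in the ten vials under the small screw press: with the fingertips push the hand wheel round clockwise (seen from above) by its upright handle, through exactly one full turn, so that the handle is back at the set pointer where it started. Only push the handle, do not grip it or take it between the fingers; do not turn past the pointer, which would crush the vials, nor backwards. Leave the vials, the pack and the bowl standing round the press as they are, and finish with the hand clear.

Things in the scene. Friction and masses are not known exactly. Their poses are not given: they have to be found in the camera images.
- wheel (a joint): Angle of the press's hand wheel, rad: 0 at the start, growing clockwise seen from above; 6.283 is one turn. Stiff (about 6 N at the handle), stays where left, keeps its height. One turn presses the stoppers down 5 mm. No stop at one turn: it can go 0.6 rad too far, or 0.5 rad backwards. Bare aluminium, three spokes, axis vertical; rim a 16 mm bar, 161 mm over all, its top 183 mm above the bench.
- hub (a point): Centre of the top of the wheel's hub, on the wheel's axis, 189 mm above the bench. Below it the fixed press: base plate 170 x 260 x 20 mm, ten vials in a white nest, platen on two pillars, crosshead 236 mm wide, its top at 140 mm (pillar nuts 151 mm). A 20 mm threaded spindle on the axis ends 8 mm above the hub. Nothing else but the handle stands above the wheel.
- grip: The wheel's upright handle: round polished steel sleeve, 70 mm tall, 20 to 25 mm thick, on the rim at the end of one spoke, 72.5 mm from the axis. Origin at the centre of its lower end, 183 mm above the bench (top at 253 mm); z up. The sleeve spins freely on its pin, so its x and y axes mean nothing. Push on its upper 30 mm: lower down the gripper's body would meet it.
- pointer (a point): Tip of the set pointer, a brass finger 6 mm thick on the fixed collar beneath the wheel, turned up just outside the rim, 103 mm from the axis, 171 mm above the bench. It does not turn with the wheel: seen from the axis it points to where the handle stands at the start and must stand again after one turn. This direction differs from start to start.
- pack: Bystander, loose: clear plastic clamshell with ten capped vials, 76 x 104 mm, 50 mm tall, on the bench beside the press. Origin at the centre of its underside, z up.
- vial_a: Bystander, loose: capped glass vial, 16 mm across, 41 mm tall, standing on the press's base plate near a corner. Origin at the centre of its underside, z up.
- vial_b: Bystander, loose: capped glass vial like the other, standing on the bench beside the press. Origin at the centre of its underside, z up.
- bowl: Bystander, loose: steel bowl with rubber stoppers, 104 mm across, 38 mm tall, on the bench beside the press. Origin at the centre of its underside, z up.

How it is judged:
By the outcome, as a careful person would: the job done as asked, in the order asked, and still so for the second after the job is handed in, with the robot touching nothing.
It also fails if it takes over 51 s, if anything falls off the work surface, if the arm or the gripper's body presses on something with over 40 N, if the wrist force passes 120 N, or if a joint passes its speed limit or range.

## Working session

There is one attempt and no reset: what is moved stays moved. The work goes in short steps, Python scripts to look and compute and a shell command to move; the robot and the scene stay as the last step left them, time stands still between calls to the robot, and variables do not carry over. Pictures are saved under pics/ and viewed, about 8 in all and at most 12, crops included, and the job is handed in when it is done.

```bash
mkdir -p pics; ls
python3 - <<'E'
from workcell import bot
import cv2,numpy as np
o=bot.get_obs();print({k:np.round(v,4).tolist() if not isinstance(v,float) else v for k,v in o.items()})
ims=[]
for n in ["top","side"]:
    c=bot.camera(n);print(n,np.round(c["mtx"],1).tolist(),np.round(c["origin"],4),np.round(c["orientation"],3).tolist())
    cv2.imwrite(f"pics/{n}0.png",c["frame"][:,:,::-1])
    for k in ["wheel","hub","grip","pointer","pack","vial_a","bowl"]:
        print(k,[(round(d["confidence"],2),np.round(d["box"]).tolist()) for d in bot.search_frame(c,k)[:3]])
E
```

```text
pics
{'time': 0.0, 'q': [-68.8114, 5.0115, 10.034, 95.0989, 0.0009, 89.9976], 'qd': [-0.028, -0.0399, 0.0151, -0.0079, -0.0068, 0.0452], 'joint_efforts': [-0.0002, -52.0386, 46.481, 0.0159, 0.0, 0.0], 'ee_pos': [0.1987, -0.5126, 0.2306], 'tcp_rot': [-89.9991, 0.0764, -68.809], 'wrist_force': [-0.8525, 0.0831, 0.3068], 'torque': [-0.027, 0.0123, -0.0117], 'opening': 0.08538546190697703}
top [[598.3, 0.0, 319.5], [0.0, 598.3, 233.8], [0.0, 0.0, 1.0]] [0.4173 0.0595 1.4715] [-174.472, 0.205, -89.343]
wheel [(0.92, [340.0, 184.0, 416.0, 259.0])]
hub []
grip []
pointer [(0.94, [341.0, 187.0, 413.0, 263.0]), (0.35, [258.0, 197.0, 310.0, 249.0])]
pack [(0.78, [258.0, 198.0, 309.0, 248.0])]
vial_a []
bowl []
side [[458.9, 0.0, 323.8], [0.0, 458.9, 235.9], [0.0, 0.0, 1.0]] [ 0.3392 -0.7254  0.6247] [-121.37, -0.618, -15.061]
wheel [(0.63, [304.0, 221.0, 390.0, 278.0])]
hub [(0.88, [301.0, 219.0, 390.0, 274.0])]
grip [(0.82, [310.0, 219.0, 325.0, 256.0])]
pointer [(0.93, [301.0, 221.0, 390.0, 273.0])]
pack [(0.38, [307.0, 259.0, 314.0, 269.0])]
vial_a [(0.63, [336.0, 379.0, 347.0, 402.0]), (0.48, [308.0, 272.0, 316.0, 290.0])]
bowl [(0.68, [375.0, 381.0, 446.0, 446.0])]
```

Run:
```python
import cv2,numpy as np
t=cv2.imread("pics/top0.png")[150:310,230:440];s=cv2.imread("pics/side0.png")[190:450,240:480]
a=cv2.resize(t,(400,305),interpolation=cv2.INTER_CUBIC);a=cv2.resize(t,None,fx=1.9,fy=1.9,interpolation=2)
b=cv2.resize(s,None,fx=1.65,fy=1.65,interpolation=2)
H=max(a.shape[0],b.shape[0]);p=lambda i:cv2.copyMakeBorder(i,0,H-i.shape[0],0,0,0)
cv2.imwrite("pics/both.png",np.hstack([p(a),p(b)]));print(a.shape,b.shape)
```

```text
(304, 399, 3) (429, 396, 3)
```

View pics/both.png

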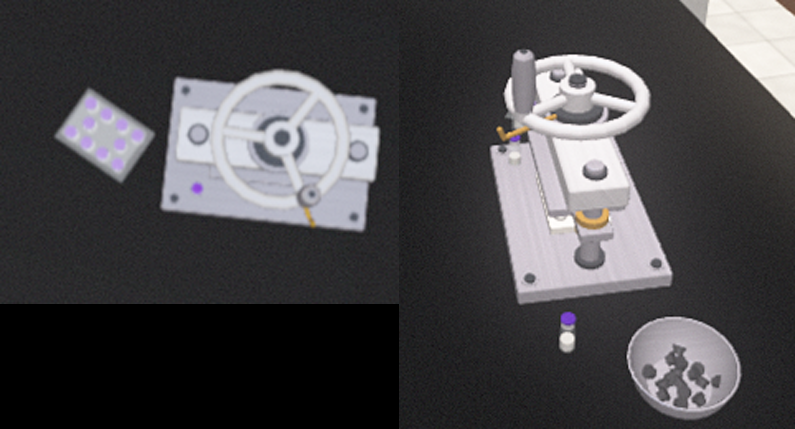

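```bash
cat > h.py <<'E'
import numpy as np,cv2
from scipy.spatial.transform import Rotation as R
def onz(c,px,z):
    d=R.from_euler('xyz',c["orientation"],degrees=True).as_matrix()@np.linalg.inv(c["mtx"])@np.array([px[0],px[1],1.])
    o=np.array(c["origin"]);return (o+d*(z-o[2])/d[2])[:2]
def proj(c,p):
    M=R.from_euler('xyz',c["orientation"],degrees=True).as_matrix()
    q=np.array(c["mtx"])@(M.T@(np.array(p)-c["origin"]));return q[:2]/q[2]
E
python3 - <<'E'
from h import *
from workcell import bot
t=bot.camera("top");s=bot.camera("side")
T=lambda x,y:(x/1.9+230,y/1.9+150); S=lambda x,y:((x-399)/1.65+240,y/1.65+190)
P=lambda *a:print(*[np.round(v,4) if not isinstance(v,str) else v for v in a])
h1=onz(t,T(282,138),.197);h2=onz(s,S(577,78),.197);P("hub",h1,h2)
ang=lambda v:np.degrees(np.arctan2(v[1],v[0]))
g1=onz(t,T(309,195),.253);g2=onz(s,S(523,51),.253);g3=onz(s,S(522,113),.183)
for h,g in[(h1,g1),(h2,g2),(h2,g3)]:P("grip",g,np.linalg.norm(g-h),ang(g-h))
p1=onz(t,T(312,223),.171);p2=onz(s,S(501,129),.171)
for h,g in[(h1,p1),(h2,p2)]:P("ptr",g,np.linalg.norm(g-h),ang(g-h))
for n,c,px,z in[("vial_a",t,T(197,188),.061),("vial_b",s,S(568,318),.041),("bowl",s,S(684,370),.038),("pack",t,T(105,135),.05)]:P(n,onz(c,px,z))
E
```

```text
hub [ 0.5661 -0.0606] [ 0.5664 -0.0643]
grip [ 0.4983 -0.0844] 0.0719 -160.645
grip [ 0.5    -0.0888] 0.0707 -159.7978
grip [ 0.4974 -0.095 ] 0.0755 -156.0107
ptr [ 0.4718 -0.0975] 0.1013 -158.6353
ptr [ 0.4736 -0.101 ] 0.0998 -158.4189
vial_a [0.5183 0.0322]
vial_b [ 0.5055 -0.2466]
bowl [ 0.5912 -0.3278]
pack [0.5846 0.1484]
```

```bash
cat >> h.py <<'E'
HUB=np.array([.566,-.0625]);TH0=-160.;D=lambda a:np.array([np.cos(np.radians(a)),np.sin(np.radians(a))])
def fing(turn,gap,rad=.0725):   # finger centre behind handle after 'turn' deg cw, gap = tangential offset (m)
    th=TH0-turn;return HUB+rad*D(th)-gap*D(th-90)
def rows(o,targets):  # targets (x,y,z,psi)
    M=R.from_euler('xyz',o["tcp_rot"],degrees=True)
    for x,y,z,psi in targets:
        d=M.inv().apply(np.array([x,y,z])-o["ee_pos"])*1000
        r=(M.inv()*R.from_euler('xyz',[-90,0,psi],degrees=True)).as_rotvec()
        print("[%s,%s,0],"%(np.round(d,1).tolist(),np.round(r,3).tolist()))
E
python3 - <<'E'
from h import *
from workcell import bot
o=bot.get_obs();p=fing(0,.055);print(p)
rows(o,[(*p,.228,20)])
E
```

```text
[ 0.51668339 -0.13897955]
[[-233.7, 3.3, 431.5],[0.0, -1.55, 0.0],0],
```

```bash
python3 -m inch '[[[-233.7,3.3,431.5],[0,-1.55,0],0],[[-233.7,3.3,431.5],[0,-1.55,0],0],[[-233.7,3.3,431.5],[0,-1.55,0],0],[[-233.7,3.3,431.5],[0,-1.55,0],0],[[-233.7,3.3,431.5],[0,-1.55,0],0],[[-233.7,3.3,431.5],[0,-1.55,0],0],[[-233.7,3.3,431.5],[0,-1.55,0],0],[[-233.7,3.3,431.5],[0,-1.55,0],0],[[-233.7,3.3,431.5],[0,-1.55,0],0],[[-233.7,3.3,431.5],[0,-1.55,0],0],[[-233.7,3.3,431.5],[0,-1.55,0],0],[[-233.7,3.3,431.5],[0,-1.55,0],0],[[-233.7,3.3,431.5],[0,-1.55,0],0],[[-233.7,3.3,431.5],[0,-1.55,0],0]]'
python3 -c "
from workcell import bot;o=bot.get_obs();print(o['q'],o['time'])
import cv2
for n in['side','wrist']:cv2.imwrite('pics/%s1.png'%n,bot.camera(n)['frame'][:,:,::-1])
a=cv2.imread('pics/side1.png')[130:430,200:500];b=cv2.imread('pics/wrist1.png')
import numpy as np
cv2.imwrite('pics/c1.png',np.hstack([cv2.resize(a,(400,400)),cv2.resize(b,(400,300))[:,:] if 0 else cv2.copyMakeBorder(cv2.resize(b,(400,300)),0,100,0,0,0)]))"
```

```text
time: 2.3
ee_pos: [0.5163, -0.1396, 0.2282]
tcp_rot: [-90.0, -0.0, 19.9]
wrist_force: [0.4, -0.6, -0.3]
opening: -0.0002
[-1.51332989e+01  2.79765395e+00  7.42971988e+00  9.46172040e+01
 -3.37764844e-03  5.50157699e+01] 2.3
```

View pics/c1.png

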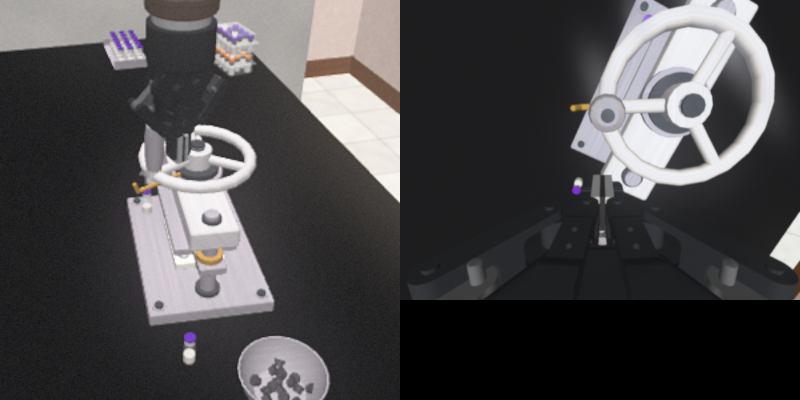

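```bash
python3 -m inch '[[[0,0,0],[0,-1.5,0],0],[[0,0,0],[0,-1.5,0],0],[[0,0,0],[0,-1.5,0],0],[[0,0,0],[0,-1.5,0],0],[[0,0,0],[0,-1.5,0],0],[[0,0,0],[0,-1.5,0],0],[[0,0,0],[0,-1.5,0],0],[[0,0,0],[0,-1.5,0],0],[[0,0,0],[0,-1.5,0],0],[[0,0,0],[0,-2.9,0],0],[[0,0,0],[0,-2.9,0],0],[[0,0,0],[0,-2.9,0],0],[[0,0,0],[0,-2.9,0],0],[[0,0,0],[0,-2.9,0],0],[[0,0,0],[0,-2.9,0],0],[[0,0,0],[0,-2.9,0],0],[[0,0,0],[0,-2.9,0],0],[[0,0,0],[0,-2.9,0],0],[[0,0,0],[0,-2.9,0],0]]'
python3 - <<'E'
from h import *
from workcell import bot
print(bot.camera("wrist")["origin"])
o=bot.get_obs();print(o["q"][5],o["tcp_rot"])
T=[]
for g in (.045,.034,.028,.0235): T.append((*fing(0,g),.228,198))
for a in range(3,49,3): T.append((*fing(a,.0225),.228,198-a))
rows(o,T)
E
```

```text
time: 4.3
ee_pos: [0.516, -0.1403, 0.2284]
tcp_rot: [-90.0, 0.0, -176.5]
wrist_force: [-0.5, 1.0, 0.4]
opening: -0.0006
[ 0.52135583 -0.20648739  0.37216839]
-109.28754635477371 [-8.99835467e+01  4.11440708e-02 -1.75920808e+02]
[[2.0, 0.4, -10.9],[-0.0, -0.243, -0.001],0],
[[5.0, 0.4, -21.4],[-0.0, -0.243, -0.001],0],
[[6.6, 0.4, -27.2],[-0.0, -0.243, -0.001],0],
[[7.9, 0.4, -31.5],[-0.0, -0.243, -0.001],0],
[[10.2, 0.4, -35.9],[-0.0, -0.191, -0.001],0],
[[12.1, 0.4, -39.4],[-0.0, -0.138, -0.001],0],
[[13.8, 0.4, -43.0],[-0.0, -0.086, -0.001],0],
[[15.4, 0.4, -46.6],[-0.0, -0.034, -0.001],0],
[[16.7, 0.4, -50.4],[-0.0, 0.019, -0.001],0],
[[17.9, 0.4, -54.2],[-0.0, 0.071, -0.001],0],
[[18.8, 0.4, -58.0],[-0.0, 0.124, -0.001],0],
[[19.5, 0.4, -61.9],[-0.0, 0.176, -0.001],0],
[[20.1, 0.4, -65.9],[-0.0, 0.228, -0.001],0],
[[20.4, 0.4, -69.8],[-0.0, 0.281, -0.001],0],
[[20.5, 0.4, -73.8],[-0.0, 0.333, -0.001],0],
[[20.4, 0.4, -77.8],[-0.0, 0.385, -0.001],0],
[[20.1, 0.4, -81.7],[-0.0, 0.438, -0.001],0],
[[19.6, 0.4, -85.7],[-0.0, 0.49, -0.001],0],
[[18.9, 0.4, -89.6],[-0.0, 0.542, -0.001],0],
[[18.0, 0.4, -93.5],[-0.0, 0.595, -0.001],0],
```

```bash
python3 -m inch '[[[2,0.4,-10.9],[0,-0.243,0],0],[[5,0.4,-21.4],[0,-0.243,0],0],[[6.6,0.4,-27.2],[0,-0.243,0],0],[[7.9,0.4,-31.5],[0,-0.243,0],0],[[10.2,0.4,-35.9],[0,-0.191,0],0],[[12.1,0.4,-39.4],[0,-0.138,0],0],[[13.8,0.4,-43],[0,-0.086,0],0],[[15.4,0.4,-46.6],[0,-0.034,0],0],[[16.7,0.4,-50.4],[0,0.019,0],0],[[17.9,0.4,-54.2],[0,0.071,0],0],[[18.8,0.4,-58],[0,0.124,0],0],[[19.5,0.4,-61.9],[0,0.176,0],0],[[20.1,0.4,-65.9],[0,0.228,0],0],[[20.4,0.4,-69.8],[0,0.281,0],0]]'
python3 - <<'E'
from h import *
from workcell import bot
for n in['top','side','wrist']:
    c=bot.camera(n);cv2.imwrite(f'pics/{n}2.png',c['frame'][:,:,::-1])
a=cv2.imread('pics/top2.png')[150:310,300:460];b=cv2.imread('pics/wrist2.png')
cv2.imwrite('pics/c2.png',np.hstack([cv2.resize(a,(400,400)),cv2.copyMakeBorder(cv2.resize(b,(400,300)),0,100,0,0,0)]))
E
```

```text
time: 5.75
ee_pos: [0.4904, -0.0732, 0.2282]
tcp_rot: [-89.9, 0.1, 167.5]
wrist_force: [-2.5, -6.8, 0.9]
opening: 0.0003
```

View pics/c2.png

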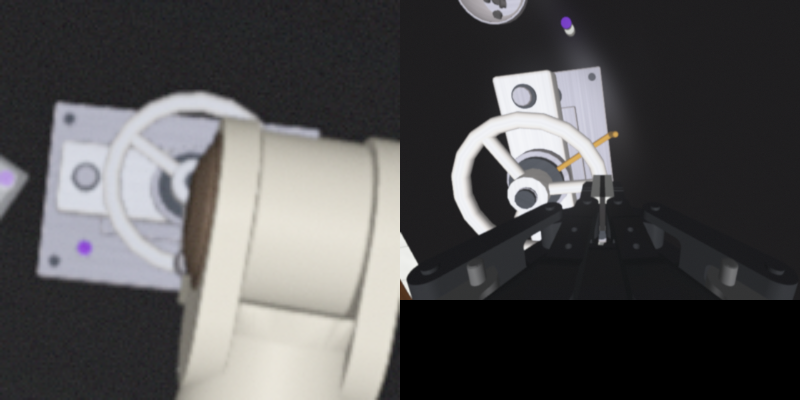

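Run:
```python
from h import *
from workcell import bot
rows(bot.get_obs(),[(*fing(a,.0225),.228,198-a) for a in range(33,111,4)])
```

```text
[[1.2, 0.1, -4.3],[-0.001, 0.049, -0.001],0],
[[2.6, 0.1, -9.5],[-0.001, 0.119, -0.001],0],
[[3.5, 0.1, -14.7],[-0.001, 0.189, -0.001],0],
[[4.1, 0.1, -19.9],[-0.001, 0.259, -0.001],0],
[[4.3, 0.1, -25.2],[-0.001, 0.329, -0.001],0],
[[4.2, 0.1, -30.5],[-0.001, 0.399, -0.001],0],
[[3.7, 0.1, -35.8],[-0.001, 0.468, -0.001],0],
[[2.8, 0.1, -41.0],[-0.001, 0.538, -0.001],0],
[[1.5, 0.1, -46.2],[-0.001, 0.608, -0.001],0],
[[-0.1, 0.1, -51.2],[-0.001, 0.678, -0.001],0],
[[-2.0, 0.1, -56.1],[-0.0, 0.748, -0.001],0],
[[-4.3, 0.1, -60.9],[-0.0, 0.817, -0.001],0],
[[-6.9, 0.1, -65.5],[-0.0, 0.887, -0.001],0],
[[-9.9, 0.1, -69.9],[-0.0, 0.957, -0.001],0],
[[-13.1, 0.1, -74.1],[-0.0, 1.027, -0.001],0],
[[-16.6, 0.1, -78.1],[-0.0, 1.097, -0.001],0],
[[-20.4, 0.1, -81.8],[-0.0, 1.167, -0.001],0],
[[-24.4, 0.1, -85.2],[-0.0, 1.236, -0.001],0],
[[-28.7, 0.1, -88.4],[-0.0, 1.306, -0.001],0],
[[-33.2, 0.1, -91.2],[-0.0, 1.376, -0.001],0],
```

```bash
python3 -m inch '[[[1.2,0.1,-4.3],[0,0.049,0],0],[[2.6,0.1,-9.5],[0,0.119,0],0],[[3.5,0.1,-14.7],[0,0.189,0],0],[[4.1,0.1,-19.9],[0,0.259,0],0],[[4.3,0.1,-25.2],[0,0.329,0],0],[[4.2,0.1,-30.5],[0,0.399,0],0],[[3.7,0.1,-35.8],[0,0.468,0],0],[[2.8,0.1,-41],[0,0.538,0],0],[[1.5,0.1,-46.2],[0,0.608,0],0],[[-0.1,0.1,-51.2],[0,0.678,0],0],[[-2,0.1,-56.1],[0,0.748,0],0],[[-4.3,0.1,-60.9],[0,0.817,0],0],[[-6.9,0.1,-65.5],[0,0.887,0],0],[[-9.9,0.1,-69.9],[0,0.957,0],0],[[-13.1,0.1,-74.1],[0,1.027,0],0],[[-16.6,0.1,-78.1],[0,1.097,0],0],[[-20.4,0.1,-81.8],[0,1.167,0],0],[[-24.4,0.1,-85.2],[0,1.236,0],0],[[-28.7,0.1,-88.4],[0,1.306,0],0],[[-33.2,0.1,-91.2],[0,1.376,0],0]]'
python3 - <<'E'
from h import *
from workcell import bot
o=bot.get_obs();print(o["q"][5],D(TH0-109-90)*-6)
rows(o,[(*fing(a,.0225),.228,198-a) for a in range(113,190,4)])
E
```

```text
time: 7.9
ee_pos: [0.5416, 0.0098, 0.2281]
tcp_rot: [-90.0, 0.0, 88.8]
wrist_force: [-6.1, 0.8, 3.4]
opening: 0.0002
2.2476745048344315 [-5.99908617 -0.10471444]
[[1.4, 0.1, -5.7],[-0.001, 0.066, -0.0],0],
[[2.7, 0.1, -10.9],[-0.001, 0.136, -0.0],0],
[[3.5, 0.1, -16.1],[-0.001, 0.206, -0.0],0],
[[4.0, 0.1, -21.4],[-0.001, 0.276, -0.0],0],
[[4.2, 0.1, -26.7],[-0.001, 0.345, -0.001],0],
[[3.9, 0.1, -32.0],[-0.001, 0.415, -0.001],0],
[[3.3, 0.1, -37.2],[-0.001, 0.485, -0.001],0],
[[2.4, 0.1, -42.4],[-0.001, 0.555, -0.001],0],
[[1.0, 0.1, -47.6],[-0.001, 0.625, -0.001],0],
[[-0.6, 0.1, -52.6],[-0.001, 0.695, -0.001],0],
[[-2.7, 0.1, -57.5],[-0.001, 0.764, -0.001],0],
[[-5.0, 0.1, -62.2],[-0.001, 0.834, -0.001],0],
[[-7.7, 0.1, -66.8],[-0.001, 0.904, -0.001],0],
[[-10.7, 0.1, -71.1],[-0.001, 0.974, -0.001],0],
[[-14.0, 0.1, -75.3],[-0.001, 1.044, -0.001],0],
[[-17.6, 0.1, -79.2],[-0.001, 1.113, -0.001],0],
[[-21.5, 0.0, -82.8],[-0.001, 1.183, -0.001],0],
[[-25.6, 0.0, -86.2],[-0.001, 1.253, -0.001],0],
[[-29.9, 0.0, -89.3],[-0.0, 1.323, -0.001],0],
[[-34.4, 0.0, -92.0],[-0.0, 1.393, -0.001],0],
```

```bash
python3 -m inch '[[[1.4,0.1,-5.7],[0,0.066,0],0],[[2.7,0.1,-10.9],[0,0.136,0],0],[[3.5,0.1,-16.1],[0,0.206,0],0],[[4,0.1,-21.4],[0,0.276,0],0],[[4.2,0.1,-26.7],[0,0.345,0],0],[[3.9,0.1,-32],[0,0.415,0],0],[[3.3,0.1,-37.2],[0,0.485,0],0],[[2.4,0.1,-42.4],[0,0.555,0],0],[[1,0.1,-47.6],[0,0.625,0],0],[[-0.6,0.1,-52.6],[0,0.695,0],0],[[-2.7,0.1,-57.5],[0,0.764,0],0],[[-5,0.1,-62.2],[0,0.834,0],0],[[-7.7,0.1,-66.8],[0,0.904,0],0],[[-10.7,0.1,-71.1],[0,0.974,0],0],[[-14,0.1,-75.3],[0,1.044,0],0],[[-17.6,0.1,-79.2],[0,1.113,0],0],[[-21.5,0,-82.8],[0,1.183,0],0],[[-25.6,0,-86.2],[0,1.253,0],0],[[-29.9,0,-89.3],[0,1.323,0],0],[[-34.4,0,-92],[0,1.393,0],0]]'
python3 - <<'E'
from h import *
from workcell import bot
o=bot.get_obs();print(o["q"],D(TH0-189-90)*-6)
rows(o,[(*fing(a,.0225),.228,198-a) for a in range(193,250,4)])
c=bot.camera('wrist');cv2.imwrite('pics/w3.png',c['frame'][:,:,::-1])
E
```

```text
time: 9.9
ee_pos: [0.6329, -0.0255, 0.2282]
tcp_rot: [-89.9, 0.0, 8.8]
wrist_force: [-1.6, 6.4, 1.5]
opening: -0.0002
[-2.36979563 16.98342628 23.60690039 96.68156148  0.13094042 78.80241649] [-1.14485397  5.8897631 ]
[[1.4, 0.2, -6.1],[-0.002, 0.067, -0.001],0],
[[2.6, 0.2, -11.2],[-0.002, 0.137, -0.001],0],
[[3.5, 0.1, -16.5],[-0.002, 0.206, -0.001],0],
[[4.0, 0.1, -21.7],[-0.002, 0.276, -0.001],0],
[[4.1, 0.1, -27.0],[-0.002, 0.346, -0.001],0],
[[3.9, 0.1, -32.3],[-0.002, 0.416, -0.001],0],
[[3.2, 0.1, -37.6],[-0.002, 0.486, -0.001],0],
[[2.3, 0.1, -42.8],[-0.002, 0.555, -0.001],0],
[[0.9, 0.1, -47.9],[-0.002, 0.625, -0.001],0],
[[-0.7, 0.1, -52.9],[-0.002, 0.695, -0.001],0],
[[-2.8, 0.0, -57.8],[-0.002, 0.765, -0.001],0],
[[-5.2, 0.0, -62.6],[-0.002, 0.835, -0.002],0],
[[-7.9, 0.0, -67.1],[-0.002, 0.905, -0.002],0],
[[-10.9, 0.0, -71.5],[-0.002, 0.974, -0.002],0],
[[-14.2, 0.0, -75.6],[-0.002, 1.044, -0.002],0],
```

View pics/w3.png

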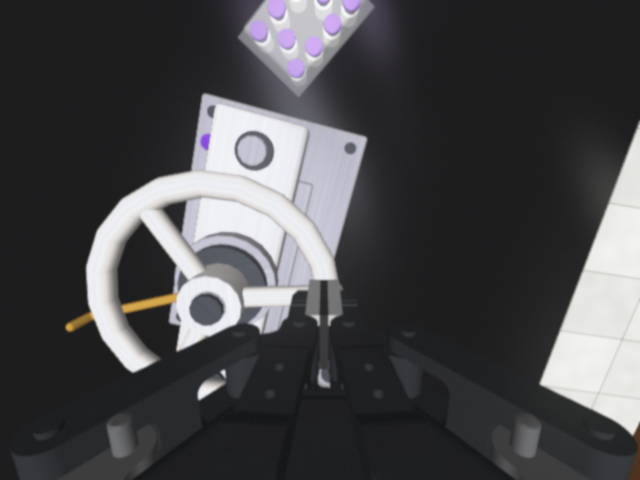

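```bash
python3 -m inch '[[[1.4,0.1,-6.1],[0,0.067,0],0],[[2.6,0.1,-11.2],[0,0.137,0],0],[[3.5,0.1,-16.5],[0,0.206,0],0],[[4,0.1,-21.7],[0,0.276,0],0],[[4.1,0.1,-27],[0,0.346,0],0],[[3.9,0.1,-32.3],[0,0.416,0],0],[[3.2,0.1,-37.6],[0,0.486,0],0],[[2.3,0.1,-42.8],[0,0.555,0],0],[[0.9,0.1,-47.9],[0,0.625,0],0],[[-0.7,0.1,-52.9],[0,0.695,0],0],[[-2.8,0,-57.8],[0,0.765,0],0],[[-5.2,0,-62.6],[0,0.835,0],0],[[-7.9,0,-67.1],[0,0.905,0],0],[[-10.9,0,-71.5],[0,0.974,0],0],[[-14.2,0,-75.6],[0,1.044,0],0]]'
python3 - <<'E'
from h import *
from workcell import bot
o=bot.get_obs();print(o["q"],D(TH0-249-90)*-6)
p=fing(249,.06)
print(p);rows(o,[(*fing(249,.045),.228,-51),(*p,.228,-51+80),(*p,.228,-51+160)])
E
```

```text
time: 11.45
ee_pos: [0.6313, -0.1027, 0.2281]
tcp_rot: [-89.8, 0.1, -51.4]
wrist_force: [4.5, 3.3, 1.3]
opening: -0.0003
[ -9.3231766   17.79818047  24.61036756  96.76225702   0.19414103
 132.03584578] [4.52825748 3.93635417]
[ 0.65884685 -0.0778529 ]
[[-1.6, 0.1, 22.0],[-0.003, -0.006, -0.002],0],
[[-2.2, 0.2, 37.0],[-0.004, -1.403, 0.001],0],
[[-2.2, 0.2, 37.0],[-0.003, -2.799, 0.004],0],
```

```bash
python3 -m inch '[[[-1.6,0.1,22],[0,0,0],0],[[-2.2,0.2,37],[0,-1.4,0],0],[[-2.2,0.2,37],[0,-1.4,0],0],[[-2.2,0.2,37],[0,-1.4,0],0],[[-2.2,0.2,37],[0,-1.4,0],0],[[-2.2,0.2,37],[0,-1.4,0],0],[[-2.2,0.2,37],[0,-1.4,0],0],[[-2.2,0.2,37],[0,-1.4,0],0],[[-2.2,0.2,37],[0,-1.4,0],0],[[-2.2,0.2,37],[0,-1.4,0],0],[[-2.2,0.2,37],[0,-2.8,0],0],[[-2.2,0.2,37],[0,-2.8,0],0],[[-2.2,0.2,37],[0,-2.8,0],0],[[-2.2,0.2,37],[0,-2.8,0],0],[[-2.2,0.2,37],[0,-2.8,0],0],[[-2.2,0.2,37],[0,-2.8,0],0],[[-2.2,0.2,37],[0,-2.8,0],0],[[-2.2,0.2,37],[0,-2.8,0],0],[[-2.2,0.2,37],[0,-2.8,0],0]]'
python3 - <<'E'
from h import *
from workcell import bot
o=bot.get_obs();print(o["q"][5])
c=bot.camera('wrist');cv2.imwrite('pics/w4.png',c['frame'][:,:,::-1])
s=bot.camera('side')
for n,c_ in(('w',c),('s',s)):
    for k in('grip','hub','pointer'):print(n,k,[(round(d["confidence"],2),np.round(d["box"]).tolist()) for d in bot.search_frame(c_,k)[:2]])
for th in(-405,-409,-413):
    print(th,[np.round(proj(c,[*(HUB+.0725*D(th)),z])) for z in(.253,.183)],[np.round(proj(s,[*(HUB+.0725*D(th)),z])) for z in(.253,.183)])
E
```

```text
time: 13.35
ee_pos: [0.659, -0.0779, 0.2277]
tcp_rot: [-90.1, -0.2, 103.7]
wrist_force: [0.5, 0.4, 0.1]
opening: -0.0002
-20.551629091970515
w grip [(0.9, [224.0, 155.0, 294.0, 218.0])]
w hub [(0.71, [223.0, 0.0, 543.0, 258.0]), (0.31, [223.0, 0.0, 544.0, 253.0])]
w pointer [(0.82, [223.0, 1.0, 545.0, 255.0]), (0.54, [466.0, 91.0, 491.0, 109.0])]
s grip [(0.59, [379.0, 218.0, 394.0, 257.0])]
s hub [(0.61, [303.0, 221.0, 391.0, 273.0])]
s pointer [(0.64, [301.0, 220.0, 392.0, 276.0])]
-405 [array([254., 198.]), array([279., 181.])] [array([388., 220.]), array([384., 255.])]
-409 [array([247., 186.]), array([274., 173.])] [array([386., 221.]), array([383., 256.])]
-413 [array([240., 172.]), array([270., 164.])] [array([385., 222.]), array([381., 258.])]
```

View pics/w4.png

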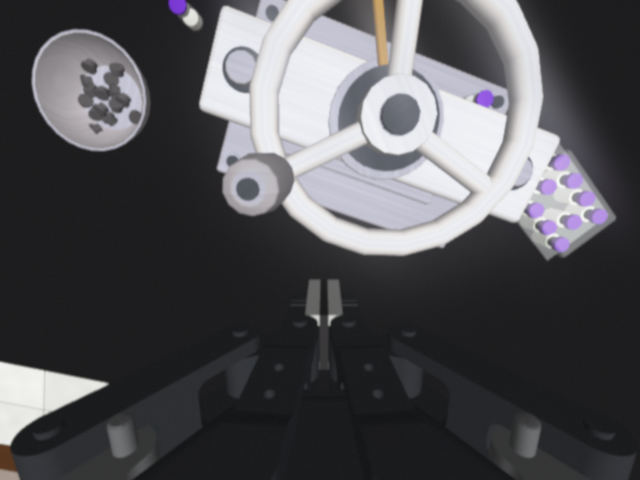

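Run:
```python
from h import *
from workcell import bot
o=bot.get_obs()
T=[(*fing(249,g),.228,128) for g in(.045,.034,.028,.0235)]+[(*fing(a,.0225),.228,378-a) for a in range(252,313,4)]
rows(o,T)
```

```text
[[-7.0, -0.1, 13.3],[0.003, -0.432, 0.002],0],
[[-12.1, -0.2, 23.1],[0.003, -0.432, 0.002],0],
[[-14.9, -0.2, 28.4],[0.003, -0.432, 0.002],0],
[[-17.0, -0.2, 32.4],[0.003, -0.432, 0.002],0],
[[-20.2, -0.2, 36.1],[0.003, -0.397, 0.002],0],
[[-23.6, -0.2, 40.2],[0.003, -0.328, 0.003],0],
[[-26.8, -0.2, 44.5],[0.002, -0.258, 0.003],0],
[[-29.6, -0.3, 49.0],[0.002, -0.188, 0.003],0],
[[-32.1, -0.3, 53.6],[0.002, -0.118, 0.003],0],
[[-34.2, -0.3, 58.5],[0.002, -0.048, 0.003],0],
[[-36.0, -0.3, 63.5],[0.002, 0.021, 0.003],0],
[[-37.5, -0.3, 68.5],[0.002, 0.091, 0.003],0],
[[-38.6, -0.3, 73.7],[0.002, 0.161, 0.003],0],
[[-39.3, -0.3, 79.0],[0.002, 0.231, 0.003],0],
[[-39.7, -0.4, 84.3],[0.002, 0.301, 0.003],0],
[[-39.7, -0.4, 89.6],[0.002, 0.371, 0.003],0],
[[-39.3, -0.4, 94.8],[0.001, 0.44, 0.003],0],
[[-38.6, -0.4, 100.1],[0.001, 0.51, 0.003],0],
[[-37.5, -0.4, 105.3],[0.001, 0.58, 0.003],0],
[[-36.0, -0.4, 110.4],[0.001, 0.65, 0.003],0],
```

```bash
python3 -m inch '[[[-7,-0.1,13.3],[0,-0.432,0],0],[[-12.1,-0.2,23.1],[0,-0.432,0],0],[[-14.9,-0.2,28.4],[0,-0.432,0],0],[[-17,-0.2,32.4],[0,-0.432,0],0],[[-20.2,-0.2,36.1],[0,-0.397,0],0],[[-23.6,-0.2,40.2],[0,-0.328,0],0],[[-26.8,-0.2,44.5],[0,-0.258,0],0],[[-29.6,-0.3,49],[0,-0.188,0],0],[[-32.1,-0.3,53.6],[0,-0.118,0],0],[[-34.2,-0.3,58.5],[0,-0.048,0],0],[[-36,-0.3,63.5],[0,0.021,0],0],[[-37.5,-0.3,68.5],[0,0.091,0],0],[[-38.6,-0.3,73.7],[0,0.161,0],0],[[-39.3,-0.3,79],[0,0.231,0],0],[[-39.7,-0.4,84.3],[0,0.301,0],0],[[-39.7,-0.4,89.6],[0,0.371,0],0],[[-39.3,-0.4,94.8],[0,0.44,0],0],[[-38.6,-0.4,100.1],[0,0.51,0],0],[[-37.5,-0.4,105.3],[0,0.58,0],0],[[-36,-0.4,110.4],[0,0.65,0],0]]'
python3 - <<'E'
from h import *
from workcell import bot
o=bot.get_obs();print(o["q"],D(TH0-312-90)*-6)
T=[(*fing(a,.0225),.228,378-a) for a in (316,320,324,328,332,336,339,342,345,347)]
rows(o,T)
E
```

```text
time: 15.75
ee_pos: [0.5605, -0.1386, 0.2282]
tcp_rot: [-90.1, -0.2, 65.5]
wrist_force: [5.5, -2.6, -0.8]
opening: 0.0003
[-13.97360771   8.56725861  13.67027485  94.92930245   0.18028994
  10.55664   ] [ 5.56310313 -2.24763956]
[[-1.6, 0.2, 6.0],[0.002, 0.061, 0.004],0],
[[-2.9, 0.2, 11.1],[0.002, 0.13, 0.004],0],
[[-3.8, 0.2, 16.4],[0.002, 0.2, 0.004],0],
[[-4.3, 0.2, 21.6],[0.002, 0.27, 0.004],0],
[[-4.5, 0.1, 26.9],[0.002, 0.34, 0.004],0],
[[-4.2, 0.1, 32.2],[0.002, 0.41, 0.004],0],
[[-3.8, 0.1, 36.2],[0.002, 0.462, 0.004],0],
[[-3.2, 0.1, 40.1],[0.001, 0.514, 0.004],0],
[[-2.4, 0.1, 44.0],[0.001, 0.567, 0.004],0],
[[-1.8, 0.1, 46.6],[0.001, 0.602, 0.004],0],
```

```bash
python3 -m inch '[[[-1.6,0.2,6],[0,0.061,0],0],[[-2.9,0.2,11.1],[0,0.13,0],0],[[-3.8,0.2,16.4],[0,0.2,0],0],[[-4.3,0.2,21.6],[0,0.27,0],0],[[-4.5,0.1,26.9],[0,0.34,0],0],[[-4.2,0.1,32.2],[0,0.41,0],0],[[-3.8,0.1,36.2],[0,0.462,0],0],[[-3.2,0.1,40.1],[0,0.514,0],0],[[-2.4,0.1,44],[0,0.567,0],0],[[-1.8,0.1,46.6],[0,0.602,0],0],[[-1.8,0.1,46.6],[0,0.602,0],0]]'
python3 - <<'E'
from h import *
from workcell import bot
o=bot.get_obs();print(o["ee_pos"],o["tcp_rot"],fing(347,.0225))
rows(o,[(*fing(347,.10),.228,31)])
E
```

```text
time: 16.85
ee_pos: [0.5176, -0.1213, 0.2282]
tcp_rot: [-90.1, -0.3, 30.6]
wrist_force: [1.3, -4.0, -0.4]
opening: -0.0001
[ 0.51757142 -0.12132322  0.22817225] [-90.07572433  -0.25197105  30.63046867] [ 0.51745076 -0.12085642]
[[3.3, 0.3, -77.0],[0.001, -0.006, 0.004],0],
```

```bash
python3 -m inch '[[[3,0,-40],[0,0,0],0],[[3,0,-85],[0,0,0],0],[[3,0,-130],[0,0,0],0],[[3,0,-130],[0,0,0],0]]'
python3 - <<'E'
from h import *
from workcell import bot
cs={n:bot.camera(n) for n in['top','side','wrist']}
for n in('side','wrist'):print(n,[(round(d["confidence"],2),np.round(d["box"],1).tolist()) for d in bot.search_frame(cs[n],'grip')[:2]])
for n,c in cs.items():cv2.imwrite(f'pics/{n}5.png',c['frame'][:,:,::-1])
C=lambda f,r:cv2.resize(cv2.imread(f)[r[0]:r[1],r[2]:r[3]],(400,300),interpolation=2)
rt=(160,310,310,510);rs=(200,290,290,410)
cv2.imwrite('pics/c5.png',np.vstack([np.hstack([C('pics/top0.png',rt),C('pics/top5.png',rt)]),np.hstack([C('pics/side0.png',rs),C('pics/side5.png',rs)])]))
E
```

```text
time: 17.25
ee_pos: [0.5878, -0.2353, 0.2249]
tcp_rot: [-89.9, -0.1, 30.3]
wrist_force: [-0.6, 1.2, -0.8]
opening: -0.0002
side [(0.7, [314.4, 222.8, 331.1, 262.0])]
wrist []
```

View pics/c5.png

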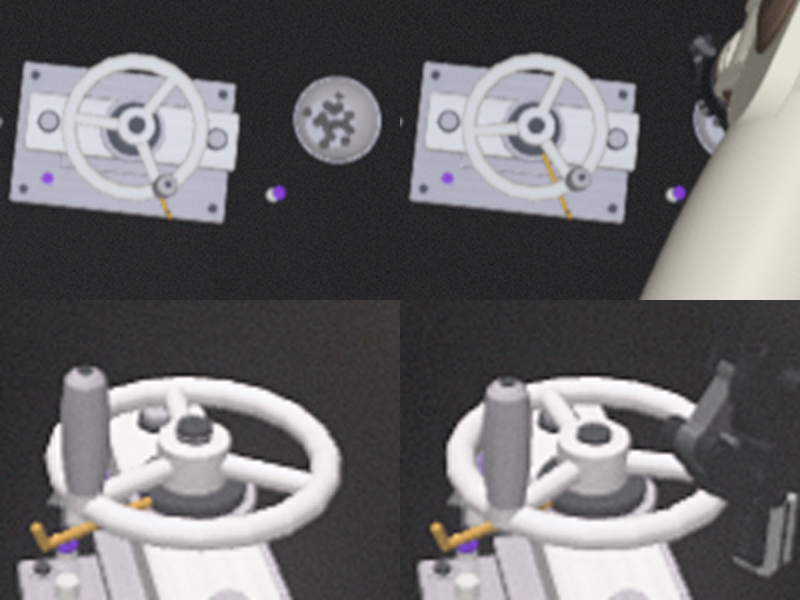

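View pics/wrist5.png

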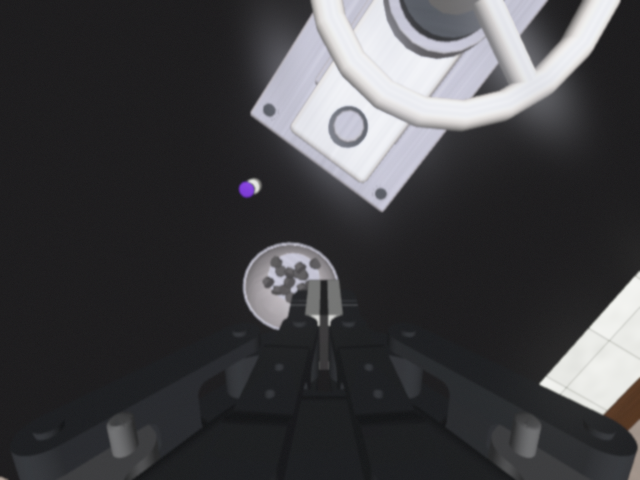

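```bash
cat >> h.py <<'E'
def measure(top,side):
    out=[]
    c={"top":top,"side":side}
    for n,(x0,y0,x1,y1) in {"top":(386,246,400,260),"side":(307,218,327,250)}.items():
        U=lambda im:cv2.resize(im,None,fx=8,fy=8,interpolation=cv2.INTER_CUBIC)
        a=cv2.imread(f"pics/{n}0.png");b=np.ascontiguousarray(c[n]["frame"][:,:,::-1]);m=16
        t=U(a)[y0*8:y1*8,x0*8:x1*8];w=U(b)[(y0-m)*8:(y1+m)*8,(x0-m)*8:(x1+m)*8]
        r=cv2.matchTemplate(w,t,cv2.TM_CCOEFF_NORMED);_,v,_,l=cv2.minMaxLoc(r)
        d=np.array(l)/8-m
        z=.253;q0=proj(c[n],[*(HUB+.0725*D(TH0)),z])
        g=onz(c[n],q0+d,z)-HUB
        e=((np.degrees(np.arctan2(g[1],g[0]))-TH0+180)%360)-180
        print(n,"score %.2f shift px"%v,d,"rad mm %.1f short by deg %.2f"%(np.linalg.norm(g)*1e3,e))
E
python3 - <<'E'
from h import *
from workcell import bot
measure(bot.camera("top"),bot.camera("side"))
E
```

```text
top score 0.91 shift px [ 6.75  -3.625] rad mm 71.8 short by deg 12.49
side score 0.62 shift px [ 5.625 -1.125] rad mm 62.7 short by deg 1.88
```

```bash
sed -i 's/"side":(307,218,327,250)/"side":(307,219,324,231)/' h.py
python3 - <<'E'
from h import *
from workcell import bot
measure(bot.camera("top"),bot.camera("side"))
o=bot.get_obs()
print(o["time"]);rows(o,[(*fing(347,.05),.228,31),(*fing(347,.035),.228,31),(*fing(347,.028),.228,31),(*fing(347,.0235),.228,31)]+[(*fing(a,.0225),.228,378-a) for a in(349,351,353,354,355)])
E
```

```text
top score 0.91 shift px [ 6.75  -3.625] rad mm 71.8 short by deg 12.49
side score 0.64 shift px [6.375 3.125] rad mm 71.1 short by deg 11.64
17.7
[[-1.9, 1.0, 102.2],[0.002, -0.006, 0.005],0],
[[-2.5, 1.0, 117.2],[0.002, -0.006, 0.005],0],
[[-2.8, 0.9, 124.2],[0.002, -0.006, 0.005],0],
[[-3.0, 0.9, 128.7],[0.002, -0.006, 0.005],0],
[[-3.9, 0.9, 132.2],[0.002, 0.029, 0.005],0],
[[-4.6, 0.9, 134.8],[0.002, 0.064, 0.005],0],
[[-5.3, 0.9, 137.3],[0.002, 0.099, 0.005],0],
[[-5.6, 0.9, 138.6],[0.002, 0.116, 0.005],0],
[[-5.9, 0.9, 139.9],[0.002, 0.134, 0.005],0],
```

```bash
python3 -m inch '[[[-1,1,45],[0,0,0],0],[[-1.9,1,90],[0,0,0],0],[[-2.3,1,110],[0,0,0],0],[[-2.6,1,120],[0,0,0],0],[[-3,0.9,125],[0,0,0],0],[[-3,0.9,128.7],[0,0,0],0],[[-3.9,0.9,132.2],[0,0.029,0],0],[[-4.6,0.9,134.8],[0,0.064,0],0],[[-5.3,0.9,137.3],[0,0.099,0],0],[[-5.6,0.9,138.6],[0,0.116,0],0],[[-5.9,0.9,139.9],[0,0.134,0],0],[[-5.9,0.9,139.9],[0,0.134,0],0]]'
python3 -m inch '[[[0,0,-40],[0,0,0],0],[[0,0,-85],[0,0,0],0],[[0,0,-130],[0,0,0],0],[[0,0,-130],[0,0,0],0],[[0,0,-130],[0,0,0],0]]'
python3 - <<'E'
from h import *
from workcell import bot
t,s=bot.camera("top"),bot.camera("side")
measure(t,s)
cv2.imwrite('pics/top6.png',t['frame'][:,:,::-1]);cv2.imwrite('pics/side6.png',s['frame'][:,:,::-1])
C=lambda f,r:cv2.resize(cv2.imread(f)[r[0]:r[1],r[2]:r[3]],(400,300),interpolation=2)
rt=(190,280,330,450);rs=(200,290,290,410)
cv2.imwrite('pics/c6.png',np.vstack([np.hstack([C('pics/top0.png',rt),C('pics/top6.png',rt)]),np.hstack([C('pics/side0.png',rs),C('pics/side6.png',rs)])]))
o=bot.get_obs();print(o["time"])
E
```

```text
time: 18.9
ee_pos: [0.5106, -0.1149, 0.2281]
tcp_rot: [-90.2, -0.3, 22.9]
wrist_force: [2.2, -4.3, 2.3]
opening: 0.0
time: 19.4
ee_pos: [0.5611, -0.2358, 0.2271]
tcp_rot: [-90.1, -0.2, 22.8]
wrist_force: [-0.4, -0.4, 0.6]
opening: -0.0002
top score 0.95 shift px [ 3.25  -1.625] rad mm 72.0 short by deg 5.89
side score 0.90 shift px [2.625 1.5  ] rad mm 72.0 short by deg 5.20
19.5
```

View pics/c6.png

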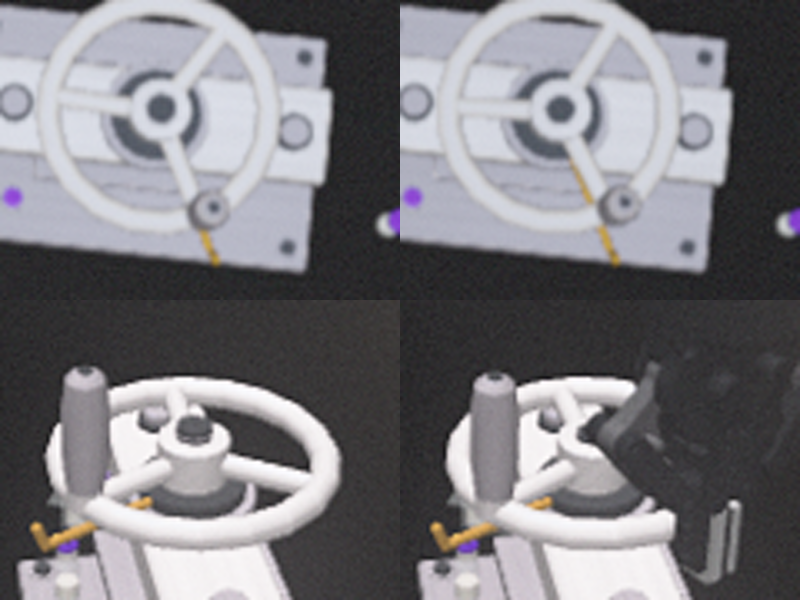

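Run:
```python
from h import *
from workcell import bot
o=bot.get_obs();print(fing(355,.0225))
rows(o,[(*fing(355,.05),.228,23),(*fing(355,.028),.228,23),(*fing(355,.0235),.228,23)]+[(*fing(a,.0225),.228,378-a) for a in(356,357,358,359,359.7)])
```

```text
[ 0.5098016  -0.11353175]
[[0.9, 0.1, 103.7],[0.003, -0.002, 0.005],0],
[[0.1, 0.1, 125.6],[0.003, -0.002, 0.005],0],
[[-0.1, 0.1, 130.1],[0.003, -0.002, 0.005],0],
[[-0.6, 0.1, 132.4],[0.003, 0.016, 0.005],0],
[[-1.0, 0.1, 133.7],[0.003, 0.033, 0.005],0],
[[-1.4, 0.0, 134.9],[0.002, 0.051, 0.006],0],
[[-1.7, 0.0, 136.2],[0.002, 0.068, 0.006],0],
[[-2.0, 0.0, 137.1],[0.002, 0.08, 0.006],0],
```

```bash
python3 -m inch '[[[0.3,0.1,45],[0,0,0],0],[[0.6,0.1,90],[0,0,0],0],[[0.5,0.1,113],[0,0,0],0],[[0.2,0.1,122],[0,0,0],0],[[0,0.1,127],[0,0,0],0],[[-0.1,0.1,130.1],[0,0,0],0],[[-0.6,0.1,132.4],[0,0.016,0],0],[[-1,0.1,133.7],[0,0.033,0],0],[[-1.4,0,134.9],[0,0.051,0],0],[[-1.7,0,136.2],[0,0.068,0],0],[[-1.7,0,136.2],[0,0.068,0],0]]'
python3 -m inch '[[[0,0,-40],[0,0,0],0],[[0,0,-85],[0,0,0],0],[[0,0,-130],[0,0,0],0],[[0,0,-130],[0,0,0],0],[[0,0,-130],[0,0,0],0]]'
python3 - <<'E'
from h import *
from workcell import bot
measure(bot.camera("top"),bot.camera("side"))
E
```

```text
time: 20.6
ee_pos: [0.507, -0.1109, 0.2284]
tcp_rot: [-90.2, -0.4, 18.9]
wrist_force: [2.9, -5.1, 4.0]
opening: -0.0003
time: 21.1
ee_pos: [0.5489, -0.235, 0.2276]
tcp_rot: [-90.1, -0.3, 18.7]
wrist_force: [0.1, 0.8, 0.2]
opening: 0.0003
top score 0.97 shift px [ 1.  -0.5] rad mm 72.3 short by deg 1.80
side score 0.97 shift px [0.75  0.375] rad mm 72.2 short by deg 1.37
```

Run:
```python
from h import *
from workcell import bot
o=bot.get_obs();print(fing(359,.0225))
rows(o,[(*fing(359,.05),.228,19),(*fing(359,.028),.228,19),(*fing(359,.0235),.228,19)]+[(*fing(a,.0225),.228,19) for a in(359,359.6,360.3)])
```

```text
[ 0.5063787  -0.10948724]
[[0.9, 0.4, 103.6],[0.003, -0.002, 0.006],0],
[[0.1, 0.3, 125.6],[0.003, -0.002, 0.006],0],
[[-0.1, 0.3, 130.1],[0.003, -0.002, 0.006],0],
[[-0.1, 0.3, 131.1],[0.003, -0.002, 0.006],0],
[[-0.4, 0.3, 131.9],[0.003, -0.002, 0.006],0],
[[-0.7, 0.3, 132.7],[0.003, -0.002, 0.006],0],
```

```bash
python3 -m inch '[[[0.3,0.3,45],[0,0,0],0],[[0.6,0.3,90],[0,0,0],0],[[0.5,0.3,113],[0,0,0],0],[[0.2,0.3,122],[0,0,0],0],[[0,0.3,127],[0,0,0],0],[[-0.1,0.3,129.5],[0,0,0],0],[[-0.1,0.3,131.1],[0,0,0],0],[[-0.4,0.3,131.9],[0,0,0],0],[[-0.7,0.3,132.7],[0,0,0],0],[[-0.7,0.3,132.7],[0,0,0],0]]'
python3 -m inch '[[[0,0,-40],[0,0,0],0],[[0,0,-85],[0,0,0],0],[[0,0,-130],[0,0,0],0],[[0,0,-130],[0,0,0],0],[[0,0,-130],[0,0,0],0]]'
python3 - <<'E'
from h import *
from workcell import bot
t,s=bot.camera("top"),bot.camera("side")
measure(t,s)
cv2.imwrite('pics/top7.png',t['frame'][:,:,::-1]);cv2.imwrite('pics/side7.png',s['frame'][:,:,::-1])
C=lambda f,r:cv2.resize(cv2.imread(f)[r[0]:r[1],r[2]:r[3]],(400,300),interpolation=2)
rt=(150,310,240,453);rs=(200,290,290,410)
cv2.imwrite('pics/c7.png',np.vstack([np.hstack([C('pics/top0.png',rt),C('pics/top7.png',rt)]),np.hstack([C('pics/side0.png',rs),C('pics/side7.png',rs)])]))
E
```

```text
time: 22.2
ee_pos: [0.5059, -0.1096, 0.2283]
tcp_rot: [-90.3, -0.4, 18.8]
wrist_force: [1.7, -5.6, 3.4]
opening: -0.0001
time: 22.7
ee_pos: [0.5476, -0.2338, 0.2277]
tcp_rot: [-90.2, -0.3, 18.6]
wrist_force: [0.1, -0.7, -0.5]
opening: -0.0001
top score 0.99 shift px [ 0.375 -0.25 ] rad mm 72.3 short by deg 0.71
side score 0.99 shift px [0.25  0.125] rad mm 72.4 short by deg 0.46
```

View pics/c7.png

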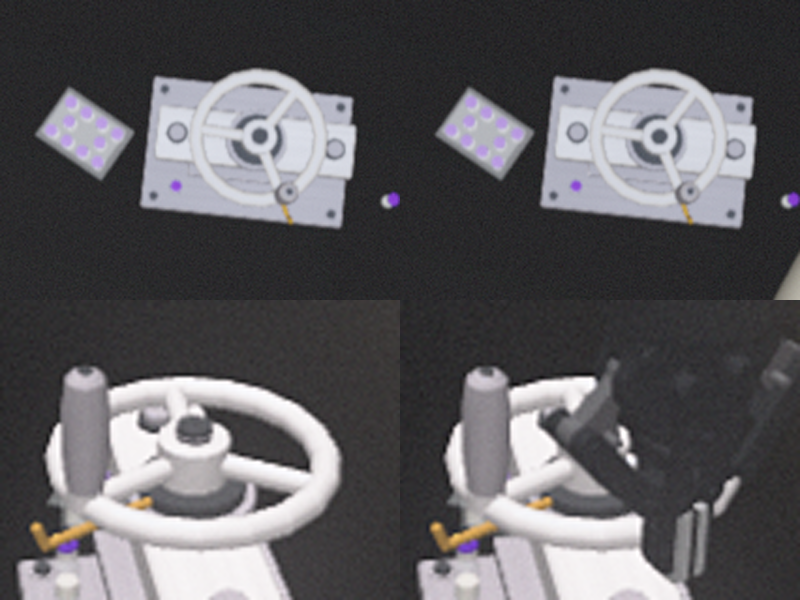

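```bash
python3 -c "
from workcell import bot
print(bot.job_done())"
```

```text
the job is handed in; nothing more can be done
None
```

I pushed the hand wheel clockwise by its handle through one full turn and handed the job in at 22.8 s of the 51 s allowed. The fingers stayed closed and the handle was never gripped.

- **Method:** I pushed in stages, backing off once part-way to turn the hand round. I then made three short pushes up to the pointer, checking the cameras between them.
- **Wheel position:** The last check matched the handle against the starting pictures. It is short of the pointer by 0.7° in the top camera and 0.5° in the side camera, about 0.7 mm. It did not go past.
- **Forces:** Wrist force readings stayed around 7 N at the handle.
- **Surroundings:** In the last top view the pack and both vials look unmoved. The bowl lay outside that last picture. I last saw it standing in place at about 17 s, partly hidden by the arm, and the hand only passed well above it after that.
- **Hand:** It ended clear, about 130 mm back from the handle, with the wrist force near zero.

The two cameras disagreed by about 4 mm on where the hub is. I used the average for the path, and the final check did not depend on it.

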